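# Put the pipe offcuts away in order of length

## Task

Put the four pipe offcuts away on the offcut rack: stand each one upright over its own peg, down on the bar, in order of length, with the longest next to the tall end plate and the shortest at the far end. Let go of them all.

Things in the scene. Friction and masses are not known exactly. Their poses are not given: they have to be found in the camera images.
- pipe_95: the longest of four plain dark steel pipe offcuts standing upright on the bench: a loose hollow tube 95 mm high, outside diameter 48 mm, bore about 41 mm, open at both ends. Origin: centre of its lower end (on the axis, at bench level at the start); z along the pipe, up. Its yaw does not matter.
- pipe_75: the second longest of four plain dark steel pipe offcuts standing upright on the bench: a loose hollow tube 75 mm high, outside diameter 48 mm, bore about 41 mm, open at both ends. Origin: centre of its lower end (on the axis, at bench level at the start); z along the pipe, up. Its yaw does not matter.
- pipe_55: the second shortest of four plain dark steel pipe offcuts standing upright on the bench: a loose hollow tube 55 mm high, outside diameter 48 mm, bore about 41 mm, open at both ends. Origin: centre of its lower end (on the axis, at bench level at the start); z along the pipe, up. Its yaw does not matter.
- pipe_35: the shortest of four plain dark steel pipe offcuts standing upright on the bench: a loose hollow tube 35 mm high, outside diameter 48 mm, bore about 41 mm, open at both ends. Origin: centre of its lower end (on the axis, at bench level at the start); z along the pipe, up. Its yaw does not matter.
- rack: the offcut rack, fixed to the bench: a flat light-metal bar 404 mm long (along its y), 64 mm wide (its x), 10 mm thick, with a dark slot along its middle. Origin: centre of its underside at bench level, z up; its top face is at z = 10 mm. Four pegs stand in a row on its centre line, and there is a tall end plate at one end and a small low stop at the other.
- tall_end_plate: the tall end plate, an upright dark steel plate 60 mm wide (across the bar), 6 mm thick, 75 mm high, standing across one end of the rack, 188 mm from its middle; it may be at either end (at the other end is only a small stop, 26 mm wide and 14 mm high). Origin: centre of its lower edge, on the top face of the bar.
- peg_1: one of four identical fixed upright pegs on the rack: bright steel, 20 mm diameter, 16 mm high above the bar, tapered tip; a pipe fits over it with about 10 mm play all round. Origin: centre of its foot, on the bar's top face. Pegs stand about 84 mm apart (each up to 4 mm off along the bar), the first about 62 mm from the tall end plate. Peg names tell nothing of their order.
- peg_2: one of four identical fixed upright pegs on the rack: bright steel, 20 mm diameter, 16 mm high above the bar, tapered tip; a pipe fits over it with about 10 mm play all round. Origin: centre of its foot, on the bar's top face. Pegs stand about 84 mm apart (each up to 4 mm off along the bar), the first about 62 mm from the tall end plate. Peg names tell nothing of their order.
- peg_3: one of four identical fixed upright pegs on the rack: bright steel, 20 mm diameter, 16 mm high above the bar, tapered tip; a pipe fits over it with about 10 mm play all round. Origin: centre of its foot, on the bar's top face. Pegs stand about 84 mm apart (each up to 4 mm off along the bar), the first about 62 mm from the tall end plate. Peg names tell nothing of their order.
- peg_4: one of four identical fixed upright pegs on the rack: bright steel, 20 mm diameter, 16 mm high above the bar, tapered tip; a pipe fits over it with about 10 mm play all round. Origin: centre of its foot, on the bar's top face. Pegs stand about 84 mm apart (each up to 4 mm off along the bar), the first about 62 mm from the tall end plate. Peg names tell nothing of their order.
There are look-alikes about, which are no part of the job. Leave any pink look-alike of the pipe_95 alone.

How it is judged:
At the end, for the whole second after the job is handed in: Each pipe stands upright (0.1 rad) round a peg (axes within 14 mm), its lower end within 4 mm of the bar top, in order of length: 62, 146, 230 and 314 mm (each within 24 mm) from the tall end plate, longest nearest; all at rest and released ((horizontal distance between pipe_95 and peg_1 below 0.014 m or horizontal distance between pipe_95 and peg_2 below 0.014 m or horizontal distance between pipe_95 and peg_3 below 0.014 m or horizontal distance between pipe_95 and peg_4 below 0.014 m) and horizontal distance between pipe_95 and tall_end_plate between 0.038 and 0.086 m and z of pipe_95 in the frame of rack between 0.006 and 0.014 m and angle between each of pipe_95, pipe_75, pipe_55, pipe_35's own z axis and vertical below 0.1 rad and linear speed of each of pipe_95, pipe_75, pipe_55, pipe_35 below 0.02 m/s and angular speed of each of pipe_95, pipe_75, pipe_55, pipe_35 below 0.2 rad/s and (horizontal distance between pipe_75 and peg_1 below 0.014 m or horizontal distance between pipe_75 and peg_2 below 0.014 m or horizontal distance between pipe_75 and peg_3 below 0.014 m or horizontal distance between pipe_75 and peg_4 below 0.014 m) and horizontal distance between pipe_75 and tall_end_plate between 0.122 and 0.17 m and z of pipe_75 in the frame of rack between 0.006 and 0.014 m and (horizontal distance between pipe_55 and peg_1 below 0.014 m or horizontal distance between pipe_55 and peg_2 below 0.014 m or horizontal distance between pipe_55 and peg_3 below 0.014 m or horizontal distance between pipe_55 and peg_4 below 0.014 m) and horizontal distance between pipe_55 and tall_end_plate between 0.206 and 0.254 m and z of pipe_55 in the frame of rack between 0.006 and 0.014 m and (horizontal distance between pipe_35 and peg_1 below 0.014 m or horizontal distance between pipe_35 and peg_2 below 0.014 m or horizontal distance between pipe_35 and peg_3 below 0.014 m or horizontal distance between pipe_35 and peg_4 below 0.014 m) and horizontal distance between pipe_35 and tall_end_plate between 0.29 and 0.338 m and z of pipe_35 in the frame of rack between 0.006 and 0.014 m); the robot touches nothing.
It also fails if it takes over 96 s, if anything falls off the work surface, if the arm or the gripper's body presses on something with over 40 N, if the wrist force passes 120 N, or if a joint passes its speed limit or range.

## Robot

A 6-joint arm with a two-finger parallel gripper is mounted at the origin on a cart in front of the work surface, level with it; the furniture and walls round the work are solid. World frame = base frame: x ahead of the robot, y to its left, z up, the work surface at z = 0. Lengths are in m, angles in rad, forces in N, time in s.
With the tool pointing down it reaches from about 0.3 to 0.775 m from the base axis. Payload 14.6 kg.
Tool frame: the origin (TCP) lies between the finger pads; the fingertips stand ctrl.tip_extent ahead of it and the grasp point (between the pads) lies 3 mm ahead of it (ctrl.tip_extent is the distance from the TCP to the fingertips, in m); z points along the fingers, y is the line along which they close (so a half turn about z gives the same grasp; the last joint's range is limited). The gripper opens to 94 mm and grips with 3 to 60 N. Pads are 16 mm wide; open, the fingers measure 119 mm over their backs; the gripper's body (75 mm by 177 mm) begins 78 mm behind the grasp point.
Start: joints at [-1.404, 0.3, 1.521, -0, 1.321, -0.067], TCP at [0.127, -0.535, 0.227] pointing down, gripper open.
Joint ranges: [-3.03, 3.03], [-0.79, 2.21], [0.23, 2.52], [-1.04, 4.18], [0, 3.07], [-2.55, 2.55]. Speed limits (rad/s): [2.22, 2.22, 2.57, 3.14, 3.14, 3.14].

## Interface

Orientations are given as [roll, pitch, yaw] about the fixed x, y, z axes, in that order (R = Rz(yaw) Ry(pitch) Rx(roll)).
In Python, from station import ctrl, eyes gives the robot as it stands. The module is installed in compiled form; this text tells all that it offers.
- The arm moves only by the tool creep_tool, called by a JSON object that holds its "fn" and its "kwargs". Schema: {"type":"object","properties":{"motion":{"type":"array","items":{"type":"array","items":{"type":"array","items":{"type":"number"},"minItems":6,"maxItems":6},"minItems":1,"maxItems":10},"minItems":1,"maxItems":1},"aperture":{"type":"number"},"squeeze":{"type":"number"},"only":{"type":"string"},"quiet":{"type":"boolean"},"lines":{"type":"string"}},"required":["motion"],"additionalProperties":false}. motion is a list that holds a single list of rows (three levels of brackets), with 1 to 10 rows, each of 6 numbers: dx, dy, dz in m, then a rotation vector rx, ry, rz in rad; each row shifts and turns the commanded pose from where the row before left it, along the tool's axes as they then stand; what a row does not reach is not made up. A row lasts 1/10 s, in which the tool goes at most 0.05 m and 0.15 rad, less where a joint would pass 70% of its speed; a pose out of reach is approached as far as the arm can. aperture is the finger opening in m, set as the call begins (left out keeps the last). The fingers move at their own pace and stop on an object; squeeze is the grip in N (left out, the last holds). Time passes only in rows, so rows that do not move let the fingers close. The tool returns the time, the measured TCP pose, the force, the opening and the grip force at its end. only (a regular expression) keeps the lines of the reply that match it, lines (a string "A,B") keeps lines A to B, and quiet returns only ok. Input that does not fit is refused with a message, and nothing moves.
- ctrl.get_obs(): the state, without advancing time (a new reading comes with each control period).
- eyes.camera(name): name is "scene" or "top" or "wrist"; returns a dict with "pixels" (400x640x3 uint8, blue, green, red), "fx", "fy", "cx", "cy" (pixels), "extrinsics" (4x4, takes a point from camera to world coordinates). Camera axes: x right, y up, looking along -z (the intrinsics and any distortion apply to the point x, -y, -z); pixel columns grow to the right and rows downward; lengths in m; the calibration is good to about 2 mm. The wrist camera is an equidistant fisheye: a pixel r from the principal point sees the ray r / f radians off the axis. A picture is of the moment at which its call begins. There is no depth.
- ctrl.hand_in(): hands the job in; it is judged then, once.
The state is a dict: "time_s": time; "qpos": joint angles; "joint_vel": joint speeds; "tau": joint torques, N m; "ee_pos": TCP position; "eef_rot": TCP orientation; "force": force on the tool from outside, world axes, zero at the start; "moment": the same for the moment, N m; "grip_width": finger opening in m; "grip_force": force on a finger pad.
Only numpy, scipy, OpenCV 4.12 (cv2) and the standard library are available. Lean on these libraries where they do the work, as an engineer would, in place of code of your own. Each camera call takes 0.05 s, during which the arm holds its last target. There are 200 camera calls.

## Working session

There is one attempt and no reset: what is moved stays moved. The work goes in short steps, Python scripts to look and compute and a tool call to move; the robot and the scene stay as the last step left them, time stands still between calls to the robot, and variables do not carry over. Pictures are saved under pics/ and viewed, at most 14 in all, crops included, and the job is handed in when it is done.

```bash
mkdir -p pics
```

Run:
```python
from station import ctrl, eyes
import cv2,numpy as np
for n in("scene","top"):
    d=eyes.camera(n); cv2.imwrite(f"pics/{n}0.png",d["pixels"]); print(n,d["fx"],d["fy"],d["cx"],d["cy"],np.round(d["extrinsics"],4).tolist(),[k for k in d])
o=ctrl.get_obs();print(ctrl.tip_extent,o["time_s"],o["ee_pos"],o["eef_rot"],o["grip_width"])
```

```text
scene 447.9700397588865 447.9700397588865 325.23616245338627 205.79642349417838 [[-0.9013, 0.2823, -0.3286, 0.1721], [-0.4329, -0.556, 0.7095, 0.5274], [0.0176, 0.7818, 0.6233, 0.6436], [0.0, 0.0, 0.0, 1.0]] ['pixels', 'fx', 'fy', 'cx', 'cy', 'extrinsics']
top 365.7663887185402 365.7663887185402 319.4264243564067 197.82460809979523 [[0.0188, 0.9924, -0.1212, 0.4083], [-0.9997, 0.017, -0.0159, -0.162], [-0.0138, 0.1215, 0.9925, 0.8997], [0.0, 0.0, 0.0, 1.0]] ['pixels', 'fx', 'fy', 'cx', 'cy', 'extrinsics']
0.022 0.1 [ 0.12736853 -0.53483307  0.22696604] [-3.14058648e+00 -6.82296494e-05  2.33767297e-01] 0.09379583700564037
```

View pics/scene0.png

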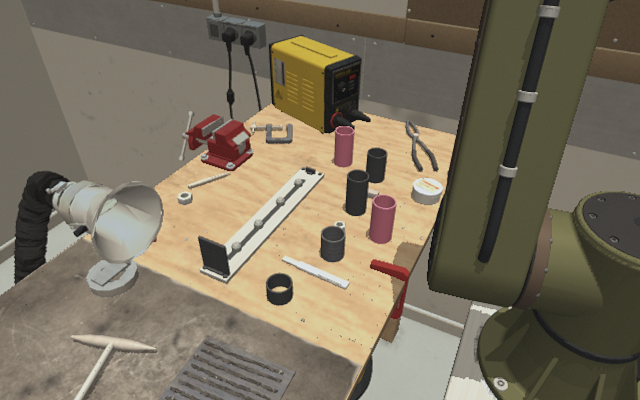

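View pics/top0.png

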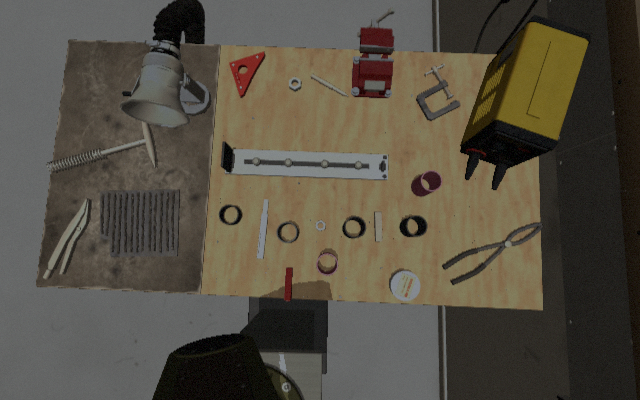

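Scene view: the rack has its tall plate at the near/left end (214,255). The dark pipes stand at (279,289), (333,244), (357,193) and (376,165). There are two pink look-alikes, at (344,146) and (383,219). In the top view the tall plate is at (228,158), the pegs run from about (256,161) to (365,166), and the dark pipes are at (231,214), (289,231), (354,227) and (414,226). The pinks there are at (327,262) and (427,183).

Next I'll measure by mask and check an enlarged crop.

Create m.py:
```python
import cv2,numpy as np
def ray(d,u,v,z):
    E=d["extrinsics"]; r=E[:3,:3]@np.array([(u-d["cx"])/d["fx"],-(v-d["cy"])/d["fy"],-1.]); t=(z-E[2,3])/r[2]
    return E[:3,3]+t*r
def proj(d,p):
    E=d["extrinsics"]; c=E[:3,:3].T@(np.array(p)-E[:3,3]); return np.array([d["cx"]+d["fx"]*c[0]/-c[2], d["cy"]-d["fy"]*c[1]/-c[2]])
def pipe(d,box,h,thr):
    x0,y0,x1,y1=box; m=(d["pixels"][y0:y1,x0:x1].max(2)<thr).astype(np.uint8)
    n,l,s,_=cv2.connectedComponentsWithStats(m); k=1+np.argmax(s[1:,4])
    v,u=np.nonzero(l==k); C=d["extrinsics"][:3,3]; u=u+x0;v=v+y0
    P0=np.array([ray(d,a,b,0) for a,b in zip(u,v)])[:,:2]; w=P0.mean(0)-C[:2]; w/=np.linalg.norm(w)
    s=(P0-C[:2])@w; t=(P0-C[:2])@np.array([-w[1],w[0]])
    far=s.max()*(C[2]-h)/C[2]; near=s.min(); mid=(t.max()+t.min())/2/(s.mean())
    R=(far+near)/2; return C[:2]+R*(w+mid*np.array([-w[1],w[0]])), far-near, len(u), (u.min(),v.min(),u.max(),v.max())
```

Run:
```python
from m import *; from station import eyes
T=eyes.camera("top"); S=eyes.camera("scene")
G=[("35",.035,(214,198,248,232),(255,265,305,310)),("55",.055,(272,216,305,247),(312,218,352,268)),("95",.095,(337,212,370,243),(341,165,371,220)),("75",.075,(396,211,432,242),(363,140,390,187))]
for n,h,b,c in G:
    for d,bb in((T,b),(S,c)):
        for thr in(75,95):
            p,w,k,box=pipe(d,bb,h,thr); print(n,thr,p.round(4),round(w,4),k,box)
# pegs: view peg row
g=T["pixels"].astype(int); 
a=cv2.resize(T["pixels"][135:255,205:445],None,fx=3.3,fy=3.3,interpolation=cv2.INTER_CUBIC); a=cv2.convertScaleAbs(a,alpha=1.8)
b=cv2.resize(S["pixels"][130:310,190:410],None,fx=3.3,fy=3.3,interpolation=cv2.INTER_CUBIC)
cv2.imwrite("pics/cropT.png",a); cv2.imwrite("pics/cropS.png",b)
```

```text
35 75 [0.4721 0.0675] 0.0457 198 (np.int64(219), np.int64(205), np.int64(241), np.int64(224))
35 95 [0.4719 0.0675] 0.0473 238 (np.int64(219), np.int64(204), np.int64(242), np.int64(224))
35 75 [0.4719 0.0707] 0.0418 578 (np.int64(267), np.int64(274), np.int64(292), np.int64(304))
35 95 [0.4723 0.0708] 0.042 610 (np.int64(266), np.int64(274), np.int64(292), np.int64(304))
55 75 [ 0.4344 -0.0626] 0.022 85 (np.int64(277), np.int64(222), np.int64(291), np.int64(241))
55 95 [ 0.4328 -0.0753] 0.0473 208 (np.int64(277), np.int64(221), np.int64(299), np.int64(242))
55 75 [ 0.4261 -0.0555] 0.0097 431 (np.int64(321), np.int64(237), np.int64(343), np.int64(261))
55 95 [ 0.4316 -0.07  ] 0.0411 708 (np.int64(321), np.int64(227), np.int64(344), np.int64(261))
95 75 [ 0.4447 -0.2274] 0.0457 220 (np.int64(342), np.int64(216), np.int64(365), np.int64(237))
95 95 [ 0.4448 -0.2274] 0.0478 264 (np.int64(342), np.int64(216), np.int64(365), np.int64(238))
95 75 [ 0.4463 -0.2355] 0.064 930 (np.int64(345), np.int64(165), np.int64(370), np.int64(215))
95 95 [ 0.4466 -0.2353] 0.064 963 (np.int64(345), np.int64(165), np.int64(370), np.int64(215))
75 75 [ 0.4505 -0.367 ] 0.0462 357 (np.int64(399), np.int64(216), np.int64(426), np.int64(236))
75 95 [ 0.4513 -0.3673] 0.0479 403 (np.int64(399), np.int64(215), np.int64(427), np.int64(236))
75 75 [ 0.4502 -0.3522] 0.0596 645 (np.int64(363), np.int64(148), np.int64(385), np.int64(186))
75 95 [ 0.4499 -0.3525] 0.06 676 (np.int64(363), np.int64(148), np.int64(386), np.int64(186))
```

View pics/cropT.png

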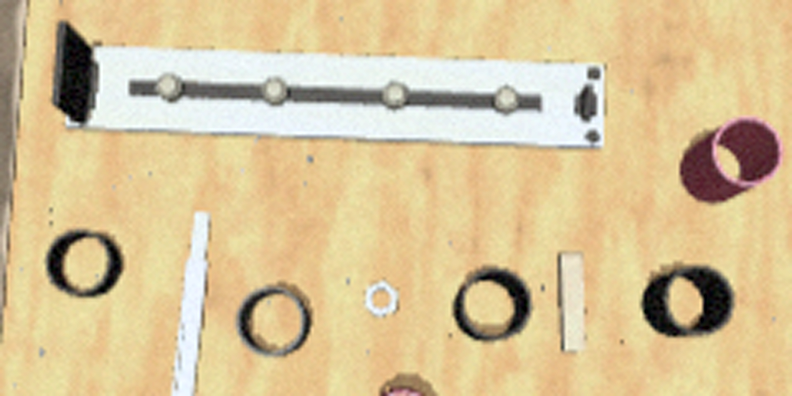

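View pics/cropS.png

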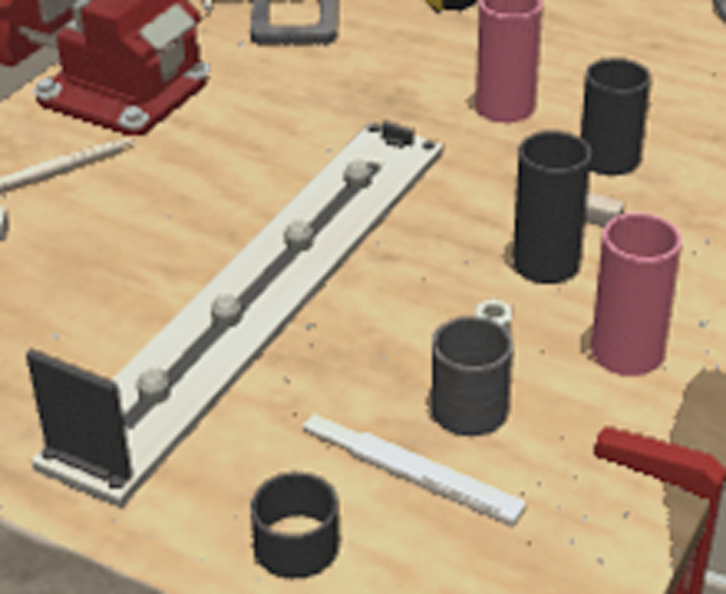

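The crops confirm the order of length. In the top image: 95 is at (354,227), 75 at (414,226), 55 at (289,231) and 35 at (231,214). All four are plain dark tubes, and the two pink ones are excluded. The peg tips in the top crop are at (169,87), (275,91), (395,95) and (507,100).

Run:
```python
from m import *; from station import eyes
T=eyes.camera("top");S=eyes.camera("scene")
f=lambda a,o:(a+.5)/3.3-.5+o
for u,v in((169,87),(275,91),(395,95),(507,100)): print(ray(T,f(u,205),f(v,135),.022).round(4))
for u,v in((153,381),(227,306),(299,231),(358,168)): print(ray(S,f(u,190),f(v,130),.024).round(4))
a=ray(T,f(70,205),f(125,135),.010);b=ray(T,f(602,205),f(147,135),.010);c=ray(T,f(605,205),f(66,135),.010);print(a,b,c,np.linalg.norm(a-b))
```

```text
[0.6038 0.0097 0.022 ]
[ 0.602  -0.0693  0.022 ]
[ 0.6004 -0.1584  0.022 ]
[ 0.5979 -0.2413  0.022 ]
[0.6027 0.0155 0.024 ]
[ 0.6002 -0.0633  0.024 ]
[ 0.5986 -0.152   0.024 ]
[ 0.5981 -0.2356  0.024 ]
[0.57619023 0.08550226 0.01      ] [ 0.56595994 -0.31328035  0.01      ] [ 0.62772333 -0.31575315  0.01      ] 0.3989138085754981
```

{"fn": "creep_tool", "kwargs": {"motion": [[[0,0,-0.01,0,0,0.15],[0,0,0,0,0,0.15],[0,0,0,0,0,0.15],[0,0,0,0,0,0.15],[0,0,0,0,0,0.15],[0,0,0,0,0,0.15],[0,0,0,0,0,0.15],[0,0,0,0,0,0.15],[0,0,0,0,0,0.137],[0,0,0,0,0,0]]], "aperture": 0.09, "squeeze": 20}}

```text
time_s: 1.3
ee_pos: [0.1274, -0.535, 0.2374]
eef_rot: [-3.142, 0.0, -1.105]
force: [-0.3, -0.1, -0.2]
grip_width: 0.0899
grip_force: 0.0
```

{"fn": "creep_tool", "kwargs": {"motion": [[[0,0,0,0,0,-0.15],[0,0,0,0,0,-0.15],[0,0,0,0,0,-0.15],[0,0,0,0,0,-0.15],[0,0,0,0,0,-0.15],[0,0,0,0,0,-0.15],[0,0,0,0,0,-0.15],[0,0,0,0,0,-0.15],[0,0,0,0,0,-0.15],[0,0,0,0,0,-0.15]]], "quiet": true}}

```text
ok
```

{"fn": "creep_tool", "kwargs": {"motion": [[[0,0,0,0,0,-0.15],[0,0,0,0,0,-0.15],[0,0,0,0,0,-0.15],[0,0,0,0,0,-0.15],[0,0,0,0,0,-0.15],[0,0,0,0,0,-0.15],[0,0,0,0,0,-0.15],[0,0,0,0,0,-0.126],[0,0,0,0,0,0]]]}}

```text
time_s: 3.2
ee_pos: [0.1274, -0.535, 0.2374]
eef_rot: [-3.142, -0.0, 1.579]
force: [0.2, -0.7, 0.7]
grip_width: 0.0897
grip_force: 0.0
```

{"fn": "creep_tool", "kwargs": {"motion": [[[0.017,0.032,0,0,0,0.008],[0.017,0.032,0,0,0,0],[0.017,0.032,0,0,0,0],[0.017,0.032,0,0,0,0],[0.017,0.033,0,0,0,0],[0.017,0.033,0,0,0,0],[0.017,0.033,0,0,0,0],[0.017,0.033,0,0,0,0],[0.017,0.033,0,0,0,0],[0.015,0.031,0,0,0,0]]]}}

```text
time_s: 4.2
ee_pos: [0.4537, -0.3677, 0.2375]
eef_rot: [3.142, 0.0, 1.564]
force: [0.3, -1.5, -0.3]
grip_width: 0.0903
grip_force: 0.0
```

{"fn": "creep_tool", "kwargs": {"motion": [[[0,0,0,0,0,0],[0,0,0,0,0,0]]]}}

```text
time_s: 4.4
ee_pos: [0.4525, -0.3684, 0.2371]
eef_rot: [-3.141, -0.0, 1.565]
force: [-0.5, 0.3, -0.3]
grip_width: 0.09
grip_force: 0.0
```

Run:
```python
from m import *; from station import eyes
d=eyes.camera("wrist"); cv2.imwrite("pics/w1.png",d["pixels"]); print(d["fx"],d["cx"],d["cy"],d["extrinsics"].round(4).tolist())
```

```text
309.70691628693146 318.25798136557324 190.71714002283667 [[1.0, 0.0052, 0.0012, 0.4519], [-0.0053, 0.9633, 0.2682, -0.2902], [0.0002, -0.2682, 0.9634, 0.3955], [0.0, 0.0, 0.0, 1.0]]
```

View pics/w1.png

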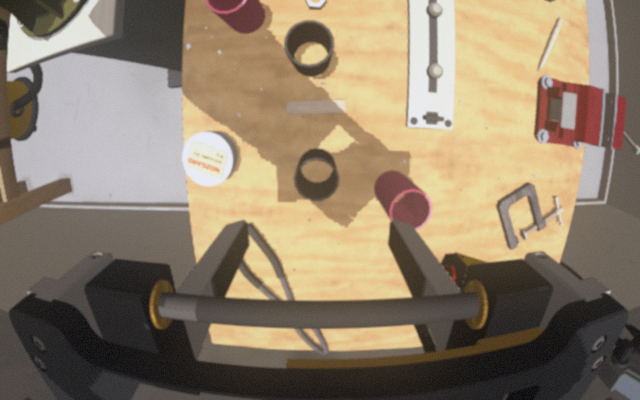

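The wrist view shows pipe_75 at (317,173) with its rim at about (317,167), a pink look-alike to its right at (408,205), and the rack top right with pegs at (435,8) and (435,70). I'll localise with the fisheye model.

Add to m.py:
```python
def wray(d,u,v,z):
    E=d["extrinsics"]; x=(u-d["cx"])/d["fx"]; y=(v-d["cy"])/d["fy"]; t=np.hypot(x,y); s=np.sin(t)/max(t,1e-9)
    r=E[:3,:3]@np.array([x*s,-y*s,-np.cos(t)]); return E[:3,3]+(z-E[2,3])/r[2]*r
def wproj(d,p):
    E=d["extrinsics"]; c=E[:3,:3].T@(np.array(p)-E[:3,3]); h=np.hypot(c[0],c[1]); t=np.arctan2(h,-c[2]); return np.array([d["cx"]+d["fx"]*t*c[0]/h, d["cy"]-d["fy"]*t*c[1]/h])
```

Run:
```python
from m import *; from station import eyes
d=eyes.camera("wrist"); a=np.linspace(0,2*np.pi,24)
for u,v in((435,8),(435,70)): print("peg",wray(d,u,v,.024))
im=cv2.resize(d["pixels"][100:250,240:460],None,fx=3,fy=3,interpolation=cv2.INTER_CUBIC)
for c,col in(((.4513,-.3673),(0,255,0)),((.4505,-.3600),(0,0,255))):
  for z in(0,.075):
    for t in a:
        u=wproj(d,(c[0]+.024*np.cos(t),c[1]+.024*np.sin(t),z)); cv2.circle(im,tuple(((u-[240,100])*3).astype(int)),1,col,-1)
cv2.imwrite("pics/w1b.png",im)
```

```text
peg [ 0.59850993 -0.15768131  0.024     ]
peg [ 0.5960788  -0.24028997  0.024     ]
```

View pics/w1b.png

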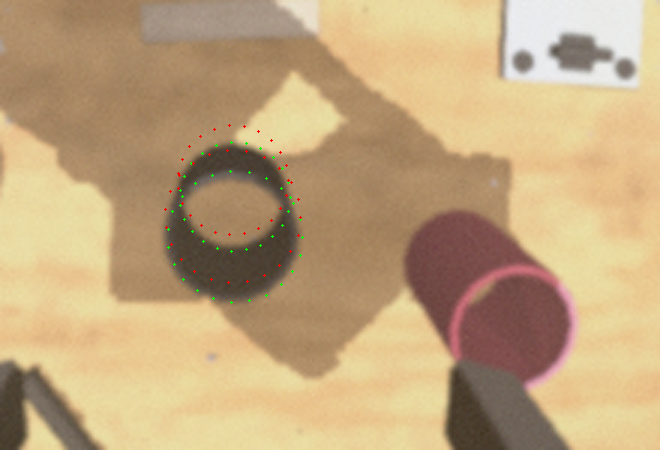

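Top-camera positions (green) match the wrist view, so I'll use them. Descending on pipe_75 with the fingers at 70 mm, to clear the pink neighbour.

{"fn": "creep_tool", "kwargs": {"motion": [[[0.001,-0.001,0.02,0,0,0],[0,0,0.03,0,0,0],[0,0,0.03,0,0,0],[0,0,0.03,0,0,0],[0,0,0.03,0,0,0],[0,0,0.03,0,0,0],[0,0,0.019,0,0,0],[0,0,0,0,0,0],[0,0,0,0,0,0]]], "aperture": 0.07, "squeeze": 25}}

```text
time_s: 5.4
ee_pos: [0.451, -0.3684, 0.0493]
eef_rot: [3.141, 0.0, 1.564]
force: [-0.4, -0.2, 0.0]
grip_width: 0.0698
grip_force: 0.0
```

{"fn": "creep_tool", "kwargs": {"motion": [[[0,0,0,0,0,0],[0,0,0,0,0,0],[0,0,0,0,0,0],[0,0,0,0,0,0],[0,0,0,0,0,0],[0,0,0,0,0,0]]], "aperture": 0.03, "squeeze": 25}}

```text
time_s: 6.0
ee_pos: [0.4514, -0.368, 0.0493]
eef_rot: [3.141, 0.001, 1.565]
force: [-3.4, 0.5, 6.8]
grip_width: 0.0483
grip_force: 25.0
```

{"fn": "creep_tool", "kwargs": {"motion": [[[0,0,-0.01,0,0,0],[0,0,-0.03,0,0,0],[0,0,-0.03,0,0,0],[0,0,-0.03,0,0,0],[0,0,-0.02,0,0,0]]]}}

```text
time_s: 6.5
ee_pos: [0.4515, -0.3678, 0.1712]
eef_rot: [3.14, 0.001, 1.565]
force: [-0.2, -0.7, -2.8]
grip_width: 0.0483
grip_force: 25.0
```

{"fn": "creep_tool", "kwargs": {"motion": [[[0.03,0.015,0,0,0,0],[0.03,0.015,0,0,0,0],[0.03,0.015,0,0,0,0],[0.03,0.015,0,0,0,0],[0.03,0.015,0,0,0,0],[0.03,0.015,0,0,0,0],[0.03,0.015,0,0,0,0],[0.03,0.015,0,0,0,0],[0.03,0.015,0,0,0,0],[0.029,0.014,0,0,0,0]]]}}

```text
time_s: 7.5
ee_pos: [0.6024, -0.0681, 0.1688]
eef_rot: [-3.141, -0.0, 1.565]
force: [0.1, -0.7, -2.5]
grip_width: 0.0482
grip_force: 25.0
```

{"fn": "creep_tool", "kwargs": {"motion": [[[0,0,0,0,0,0],[0,0,0,0,0,0],[0,0,0,0,0,0]]]}}

```text
time_s: 7.8
ee_pos: [0.6017, -0.0703, 0.1686]
eef_rot: [-3.141, 0.0, 1.564]
force: [-0.2, 0.6, -3.9]
grip_width: 0.0485
grip_force: 25.0
```

Run:
```python
from m import *; from station import eyes
d=eyes.camera("wrist"); im=d["pixels"].copy()
for p in((.602,-.0693,.026),(.6038,.0097,.026)): cv2.circle(im,tuple(wproj(d,p).astype(int)),3,(0,255,0),1)
cv2.imwrite("pics/w2.png",im)
```

```text
(no output)
```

View pics/w2.png

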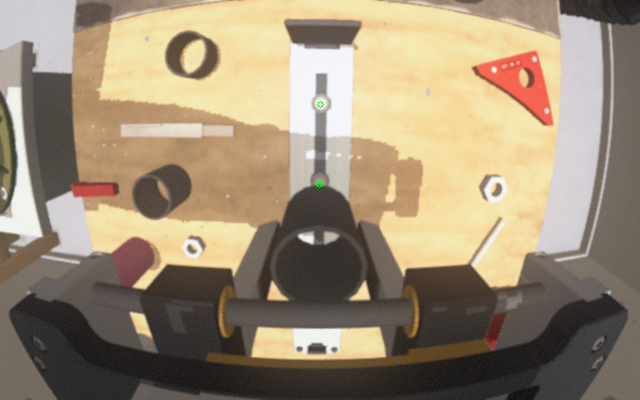

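The pipe is held upright, and the pegs seen at (320,103) and (320,181) match the predicted marks. Lowering over the second peg.

{"fn": "creep_tool", "kwargs": {"motion": [[[0,0,0.02,0,0,0],[0,0,0.025,0,0,0],[0,0,0.025,0,0,0],[0,0,0.02,0,0,0],[0,0,0.01,0,0,0],[0,0,0.005,0,0,0],[0,0,0.004,0,0,0],[0,0,0,0,0,0]]]}}

```text
time_s: 8.65
ee_pos: [0.6022, -0.0698, 0.0598]
eef_rot: [3.141, 0.0, 1.565]
force: [-1.0, 0.7, -2.1]
grip_width: 0.0481
grip_force: 25.0
```

{"fn": "creep_tool", "kwargs": {"motion": [[[0,0,0,0,0,0],[0,0,0,0,0,0],[0,0,0,0,0,0],[0,0,0,0,0,0]]], "aperture": 0.07}}

```text
time_s: 9.05
ee_pos: [0.6023, -0.0696, 0.0598]
eef_rot: [3.141, 0.0, 1.565]
force: [1.0, 0.1, 0.7]
grip_width: 0.0698
grip_force: 0.0
```

{"fn": "creep_tool", "kwargs": {"motion": [[[0,0,-0.02,0,0,0],[0,0,-0.04,0,0,0],[0,0,-0.04,0,0,0],[0,0,-0.04,0,0,0]]]}}

```text
time_s: 9.45
ee_pos: [0.6019, -0.0696, 0.2012]
eef_rot: [3.142, 0.0, 1.565]
force: [-0.3, 0.2, -0.5]
grip_width: 0.0697
grip_force: 0.0
```

{"fn": "creep_tool", "kwargs": {"motion": [[[-0.02,-0.02,0,0,0,0],[-0.029,-0.028,0,0,0,0],[-0.03,-0.03,0,0,0,0],[-0.03,-0.03,0,0,0,0],[-0.03,-0.029,0,0,0,0],[-0.02,-0.019,0,0,0,0],[0,0,0,0,0,0],[0,0,0,0,0,0]]]}}

```text
time_s: 10.25
ee_pos: [0.4452, -0.2278, 0.1998]
eef_rot: [3.141, 0.0, 1.564]
force: [0.8, -0.3, 0.1]
grip_width: 0.0699
grip_force: 0.0
```

{"fn": "creep_tool", "kwargs": {"motion": [[[0,0,0.03,0,0,0],[0,0,0.03,0,0,0],[0,0,0.03,0,0,0],[0,0,0.03,0,0,0],[0,0,0.021,0,0,0],[0,0,0,0,0,0]]], "aperture": 0.07}}

```text
time_s: 10.85
ee_pos: [0.4447, -0.2261, 0.056]
eef_rot: [-3.138, -0.002, 1.566]
force: [-0.5, 0.5, 0.4]
grip_width: 0.0698
grip_force: 0.0
```

{"fn": "creep_tool", "kwargs": {"motion": [[[0,0,0,0,0,0],[0,0,0,0,0,0],[0,0,0,0,0,0],[0,0,0,0,0,0],[0,0,0,0,0,0],[0,0,0,0,0,0]]], "aperture": 0.03, "squeeze": 25}}

```text
time_s: 11.45
ee_pos: [0.4455, -0.2279, 0.0595]
eef_rot: [3.14, 0.001, 1.565]
force: [-2.0, 1.7, 6.7]
grip_width: 0.0475
grip_force: 25.0
```

{"fn": "creep_tool", "kwargs": {"motion": [[[0,0,-0.01,0,0,0],[0,0,-0.03,0,0,0],[0,0,-0.03,0,0,0],[0,0,-0.03,0,0,0],[0,0,-0.03,0,0,0],[0,0,0,0,0,0]]]}}

```text
time_s: 12.05
ee_pos: [0.4463, -0.2283, 0.1925]
eef_rot: [3.136, 0.003, 1.565]
force: [-0.7, 0.2, -3.4]
grip_width: 0.0474
grip_force: 25.0
```

{"fn": "creep_tool", "kwargs": {"motion": [[[0.02,0.013,0,0,0,0],[0.027,0.018,0,0,0,0],[0.027,0.018,0,0,0,0],[0.03,0.019,0,0,0,0],[0.03,0.02,0,0,0,0],[0.03,0.02,0,0,0,0],[0.03,0.02,0,0,0,0],[0.025,0.016,0,0,0,0],[0.0195,0.0125,0,0,0,0],[0,0,0,0,0,0]]]}}

```text
time_s: 13.05
ee_pos: [0.6034, 0.0122, 0.1866]
eef_rot: [-3.14, -0.0, 1.567]
force: [0.4, -0.6, -3.0]
grip_width: 0.0473
grip_force: 25.0
```

{"fn": "creep_tool", "kwargs": {"motion": [[[0,0,0,0,0,0],[0,0,0,0,0,0],[0,0,0,0,0,0]]]}}

```text
time_s: 13.35
ee_pos: [0.6027, 0.0092, 0.1883]
eef_rot: [-3.141, 0.0, 1.564]
force: [-0.8, 0.3, -4.4]
grip_width: 0.0476
grip_force: 25.0
```

{"fn": "creep_tool", "kwargs": {"motion": [[[0,0.001,0.02,0,0,0],[0,0,0.03,0,0,0],[0,0,0.03,0,0,0],[0,0,0.02,0,0,0],[0,0,0.01,0,0,0],[0,0,0.005,0,0,0],[0,0,0.003,0,0,0],[0,0,0,0,0,0]]]}}

```text
time_s: 14.15
ee_pos: [0.6043, 0.0098, 0.0711]
eef_rot: [3.141, 0.0, 1.565]
force: [0.3, -0.0, -3.8]
grip_width: 0.0472
grip_force: 25.0
```

{"fn": "creep_tool", "kwargs": {"motion": [[[0,0,0,0,0,0],[0,0,0,0,0,0],[0,0,0,0,0,0],[0,0,0,0,0,0]]], "aperture": 0.07}}

```text
time_s: 14.55
ee_pos: [0.6043, 0.0099, 0.0709]
eef_rot: [3.141, 0.0, 1.565]
force: [0.6, 0.2, 0.5]
grip_width: 0.0696
grip_force: 0.0
```

{"fn": "creep_tool", "kwargs": {"motion": [[[0,0,-0.02,0,0,0],[0,0,-0.04,0,0,0],[0,0,-0.04,0,0,0],[0,0,-0.03,0,0,0],[0,0,0,0,0,0]]]}}

```text
time_s: 15.05
ee_pos: [0.6055, 0.0099, 0.2053]
eef_rot: [3.134, 0.0, 1.565]
force: [-0.9, 0.7, 0.3]
grip_width: 0.0696
grip_force: 0.0
```

{"fn": "creep_tool", "kwargs": {"motion": [[[-0.01,-0.02,0,0,0,0],[-0.015,-0.03,0,0,0,0],[-0.016,-0.03,0,0,0,0],[-0.016,-0.032,0,0,0,0],[-0.016,-0.032,0,0,0,0],[-0.013,-0.0267,0,0,0,0],[0,0,0,0,0,0],[0,0,0,0,0,0]]]}}

```text
time_s: 15.85
ee_pos: [0.433, -0.0752, 0.2004]
eef_rot: [3.141, -0.0, 1.564]
force: [-0.3, -0.3, 0.6]
grip_width: 0.0701
grip_force: 0.0
```

{"fn": "creep_tool", "kwargs": {"motion": [[[0,0,0.03,0,0,0],[0,0,0.03,0,0,0],[0,0,0.03,0,0,0],[0,0,0.03,0,0,0],[0,0,0.03,0,0,0],[0,0,0.014,0,0,0],[0,0,0,0,0,0],[0,0,0,0,0,0]]], "aperture": 0.07}}

```text
time_s: 16.65
ee_pos: [0.4334, -0.0748, 0.0365]
eef_rot: [-3.141, -0.0, 1.565]
force: [-0.3, -0.2, 0.8]
grip_width: 0.0701
grip_force: 0.0
```

{"fn": "creep_tool", "kwargs": {"motion": [[[0,0,0,0,0,0],[0,0,0,0,0,0],[0,0,0,0,0,0],[0,0,0,0,0,0],[0,0,0,0,0,0],[0,0,0,0,0,0]]], "aperture": 0.03, "squeeze": 25}}

```text
time_s: 17.25
ee_pos: [0.4331, -0.0751, 0.037]
eef_rot: [3.141, 0.0, 1.565]
force: [-1.1, 1.2, 6.1]
grip_width: 0.0482
grip_force: 25.0
```

{"fn": "creep_tool", "kwargs": {"motion": [[[0,0,-0.01,0,0,0],[0,0,-0.03,0,0,0],[0,0,-0.03,0,0,0],[0,0,-0.03,0,0,0],[0,0,-0.03,0,0,0],[0,0,0,0,0,0],[0,0,0,0,0,0]]]}}

```text
time_s: 17.95
ee_pos: [0.4328, -0.0751, 0.1668]
eef_rot: [3.141, 0.0, 1.565]
force: [0.5, -0.7, -2.3]
grip_width: 0.0482
grip_force: 25.0
```

{"fn": "creep_tool", "kwargs": {"motion": [[[-0.01,0.02,0,0,0,0],[-0.0143,0.03,0,0,0,0],[-0.015,0.03,0,0,0,0],[-0.015,0.03,0,0,0,0],[-0.015,0.03,0,0,0,0],[-0.013,0.028,0,0,0,0],[0,0,0,0,0,0],[0,0,0,0,0,0],[0,0,0,0,0,0]]]}}

```text
time_s: 18.85
ee_pos: [0.5995, -0.158, 0.1657]
eef_rot: [-3.14, -0.001, 1.565]
force: [-0.3, 0.1, -0.6]
grip_width: 0.048
grip_force: 25.0
```

{"fn": "creep_tool", "kwargs": {"motion": [[[0,0,0.02,0,0,0],[0,0,0.03,0,0,0],[0,0,0.03,0,0,0],[0,0,0.02,0,0,0],[0,0,0.01,0,0,0],[0,0,0.005,0,0,0],[0,0,0.004,0,0,0],[0,0,0,0,0,0]]]}}

```text
time_s: 19.65
ee_pos: [0.6005, -0.1584, 0.0479]
eef_rot: [3.141, 0.0, 1.565]
force: [-0.1, 0.6, -1.4]
grip_width: 0.0481
grip_force: 25.0
```

{"fn": "creep_tool", "kwargs": {"motion": [[[0,0,0,0,0,0],[0,0,0,0,0,0],[0,0,0,0,0,0],[0,0,0,0,0,0]]], "aperture": 0.07}}

```text
time_s: 20.05
ee_pos: [0.6005, -0.1584, 0.0477]
eef_rot: [3.141, 0.0, 1.565]
force: [0.7, 0.9, 0.3]
grip_width: 0.0698
grip_force: 0.0
```

{"fn": "creep_tool", "kwargs": {"motion": [[[0,0,-0.02,0,0,0],[0,0,-0.04,0,0,0],[0,0,-0.04,0,0,0],[0,0,-0.04,0,0,0],[0,0,-0.01,0,0,0],[0,0,0,0,0,0]]]}}

```text
time_s: 20.65
ee_pos: [0.6008, -0.1585, 0.199]
eef_rot: [3.139, 0.001, 1.565]
force: [-0.1, -0.3, -1.0]
grip_width: 0.0701
grip_force: 0.0
```

{"fn": "creep_tool", "kwargs": {"motion": [[[0.02,-0.01,0,0,0,0],[0.03,-0.018,0,0,0,0],[0.03,-0.018,0,0,0,0],[0.03,-0.018,0,0,0,0],[0.03,-0.018,0,0,0,0],[0.03,-0.018,0,0,0,0],[0.03,-0.018,0,0,0,0],[0.025,-0.012,0,0,0,0],[0,0,0,0,0,0],[0,0,0,0,0,0]]]}}

```text
time_s: 21.65
ee_pos: [0.4713, 0.0674, 0.1963]
eef_rot: [-3.14, 0.0, 1.566]
force: [0.6, 0.0, 0.5]
grip_width: 0.07
grip_force: 0.0
```

{"fn": "creep_tool", "kwargs": {"motion": [[[0,0,0.03,0,0,0],[0,0,0.03,0,0,0],[0,0,0.03,0,0,0],[0,0,0.03,0,0,0],[0,0,0.03,0,0,0],[0,0,0.02,0,0,0],[0,0,0,0,0,0],[0,0,0,0,0,0]]]}}

```text
time_s: 22.45
ee_pos: [0.4718, 0.0667, 0.0274]
eef_rot: [-3.141, 0.0, 1.564]
force: [-0.4, 0.4, -0.0]
grip_width: 0.0698
grip_force: 0.0
```

{"fn": "creep_tool", "kwargs": {"motion": [[[0,0,0,0,0,0],[0,0,0,0,0,0],[0,0,0,0,0,0],[0,0,0,0,0,0],[0,0,0,0,0,0],[0,0,0,0,0,0]]], "aperture": 0.03, "squeeze": 25}}

```text
time_s: 23.05
ee_pos: [0.472, 0.0674, 0.0281]
eef_rot: [3.141, 0.0, 1.565]
force: [-1.7, -0.8, 7.7]
grip_width: 0.0483
grip_force: 25.0
```

{"fn": "creep_tool", "kwargs": {"motion": [[[0,0,-0.02,0,0,0],[0,0,-0.03,0,0,0],[0,0,-0.04,0,0,0],[0,0,-0.04,0,0,0],[0,0,-0.02,0,0,0],[0,0,0,0,0,0]]]}}

```text
time_s: 23.65
ee_pos: [0.4727, 0.0675, 0.1802]
eef_rot: [3.136, -0.0, 1.565]
force: [0.1, 0.5, -1.4]
grip_width: 0.0489
grip_force: 25.0
```

{"fn": "creep_tool", "kwargs": {"motion": [[[-0.02,0.01,0,0,0,0],[-0.032,0.013,0,0,0,0],[-0.032,0.013,0,0,0,0],[-0.032,0.013,0,0,0,0],[-0.032,0.013,0,0,0,0],[-0.032,0.013,0,0,0,0],[-0.032,0.013,0,0,0,0],[-0.032,0.013,0,0,0,0],[-0.032,0.013,0,0,0,0],[-0.032,0.014,0,0,0,0]]]}}

```text
time_s: 24.65
ee_pos: [0.5977, -0.2426, 0.1755]
eef_rot: [-3.14, -0.001, 1.565]
force: [-0.1, 1.2, -0.5]
grip_width: 0.0486
grip_force: 25.0
```

{"fn": "creep_tool", "kwargs": {"motion": [[[0,0,0,0,0,0],[0,0,0,0,0,0],[0,0,0,0,0,0]]]}}

```text
time_s: 24.95
ee_pos: [0.5975, -0.2405, 0.1765]
eef_rot: [-3.14, -0.001, 1.565]
force: [0.2, -0.2, -1.1]
grip_width: 0.0491
grip_force: 25.0
```

Down to z≈0.039 (0.139 total), then release and retreat.

{"fn": "creep_tool", "kwargs": {"motion": [[[0,0,0.02,0,0,0],[0,0,0.03,0,0,0],[0,0,0.03,0,0,0],[0,0,0.03,0,0,0],[0,0,0.015,0,0,0],[0,0,0.008,0,0,0],[0,0,0.004,0,0,0],[0,0,0.002,0,0,0],[0,0,0,0,0,0]]]}}

```text
time_s: 25.85
ee_pos: [0.5982, -0.2415, 0.0393]
eef_rot: [3.14, 0.001, 1.565]
force: [-0.3, -0.4, -1.0]
grip_width: 0.0484
grip_force: 25.0
```

{"fn": "creep_tool", "kwargs": {"motion": [[[0,0,0,0,0,0],[0,0,0,0,0,0],[0,0,0,0,0,0],[0,0,0,0,0,0]]], "aperture": 0.07}}

```text
time_s: 26.25
ee_pos: [0.5979, -0.2414, 0.0387]
eef_rot: [3.141, 0.0, 1.565]
force: [-0.4, 0.2, 0.3]
grip_width: 0.0698
grip_force: 0.0
```

{"fn": "creep_tool", "kwargs": {"motion": [[[0,0,-0.02,0,0,0],[0,0,-0.04,0,0,0],[0,0,-0.04,0,0,0],[0,0,-0.04,0,0,0],[-0.04,-0.03,0,0,0,0],[-0.04,-0.03,0,0,0,0],[-0.04,-0.03,0,0,0,0],[-0.03,-0.03,0,0,0,0],[0,0,0,0,0,0],[0,0,0,0,0,0]]]}}

```text
time_s: 27.25
ee_pos: [0.4765, -0.3912, 0.1786]
eef_rot: [3.141, -0.0, 1.563]
force: [0.4, 0.4, -0.1]
grip_width: 0.0702
grip_force: 0.0
```

Run:
```python
from m import *; from station import eyes
T=eyes.camera("top");S=eyes.camera("scene")
a=cv2.resize(T["pixels"][125:205,205:405],None,fx=4,fy=4,interpolation=cv2.INTER_CUBIC); a=cv2.convertScaleAbs(a,alpha=1.8)
b=cv2.resize(S["pixels"][110:300,180:380],None,fx=3,fy=3,interpolation=cv2.INTER_CUBIC)
cv2.imwrite("pics/fT.png",a); cv2.imwrite("pics/fS.png",b)
```

```text
(no output)
```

View pics/fT.png

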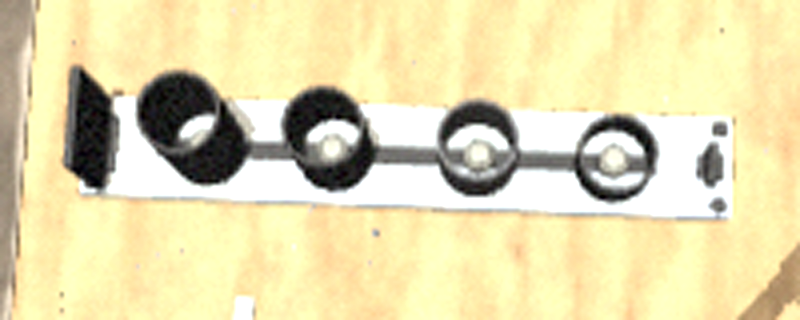

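View pics/fS.png

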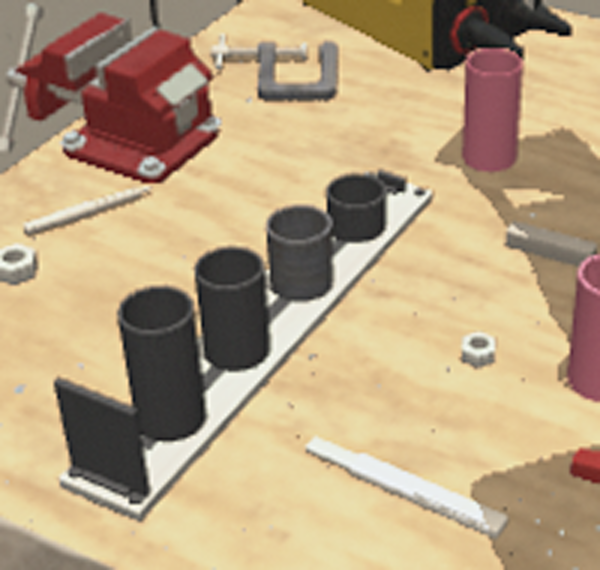

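All four pipes stand upright over their pegs: tops at (180,110), (325,125), (478,140) and (615,155) in the top crop, falling in length away from the plate. The gripper is clear of them, so I'm handing in.

```bash
python3 -c "
from station import ctrl
print(ctrl.hand_in())"
```

```text
the job is handed in; nothing more can be done
None
```

All four pipes are standing upright on the rack pegs and released, longest next to the tall end plate; the job was handed in at about 27 s of the allowed 96 s, and no verdict was shown.

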